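# Hold the warming box open with the lid lifter

### The job

Take the lid lifter (the hanging tool with the J-shaped crook) up and off its hook, catch the bar at the front of the warming box's lid with its crook, and raise the lid to 50 degrees, give or take 6, so that someone can take out the warm plastic strips. Do it with the lifter only, without the arm or gripper touching the box, and leave the scraper and everything else on the bench where it is. Finish while still holding: the lifter stays in the gripper and keeps the lid, which would fall shut, still at that angle.

Things in the scene. Friction and masses are not known exactly. Their poses are not given: they have to be found in the camera images.
- hotbox: grey warming box fixed to the bench, 200 (x) x 240 (y) x 75 mm high, closed by an aluminium lid; origin at the centre of its underside, its x axis points from the front (lid bar) to the back (lid hinge). A control pod sticks out 42 mm behind it
- lid (a joint): angle of the lid in rad: 0 shut (flat), grows as the front edge rises, stop at 1.3. The lid (200 x 240 x 12 mm, about 0.45 kg, light closing spring) always falls shut when let go; raising it takes about 2 to 4 N at the bar
- lid_bar (a point): middle of the lid's level pull bar: 8 mm round, 64 mm long between two end brackets, along the box's y, 32 mm in front of the box's front face (28 mm free gap behind it, nothing below it down to the bench). Lid shut: bar centre 81 mm above the bench. It turns with the lid: 232 mm from the hinge line, 6 mm above the lid's lower face
- lid_hinge (a point): middle of the lid's hinge line, on the top rear edge of the box, 75 mm above the bench; the line is parallel to the box's y axis
- lifter: lid lifter, 142 mm tall, 90 g, hangs on a stand: black grip block 22 (x) x 14 (y) x 44 mm (z), below it a wire loop (the hook passes through it along x), then a shank ending in a J crook. Origin: centre of the grip block, z up. Crook in the x-z plane, open upward: shank at x -11, free tip at x +11, wire 7 thick, 15 mm free between; tip's top 92 mm, lowest point 120 mm below the origin
- lifter_crook (a point): where the centre of an 8 mm bar lies when it rests in the crook: 108.5 mm straight below the lifter's origin (follows the lifter's tilt)
- scraper: hangs on the other stand: same black grip block and loop as the lifter, but below the loop a flat steel blade 70 mm wide and 50 mm high instead of a crook; origin at the centre of the grip block. Not needed, leave it hanging
- stand_a: hook stand fixed to the bench; origin under the centre of its 90 x 80 x 12 mm base. Post at x +30 mm; from it, 170 mm up, a level 7 mm wire hook runs to x -45 mm and ends in an upturned tip, top 13.5 mm above the wire's centre. A hung tool comes off when raised 12 to 30 mm (20 is best), then drawn 45 mm or more along the stand's -x. The stand's x axis is also the hung tool's
- stand_b: second, like hook stand; the same sizes and axes as stand_a
- tape: roll of paper tape lying flat, 90 mm across, 24 mm high; leave alone
- driver: screwdriver lying on the bench; leave alone
- cement: small white bottle, 44 mm across, 100 mm high; leave alone
- jar: glass jar, 64 mm across, 75 mm high; leave alone
- pushblock: plywood block 100 x 40 x 30 mm; leave alone
- mug: white mug, 80 mm across, 90 mm high; leave alone
- polish: tall white bottle, 64 mm across, 170 mm high; leave alone

How it is judged:
By the outcome, as a careful person would: the job done as asked, in the order asked, and still so for the second after the job is handed in, while the arm keeps its last pose, push and grip.
It also fails if it takes over 54 s, if anything falls off the work surface, if the arm or the gripper's body presses on something with over 40 N, if the wrist force passes 120 N, or if a joint passes its speed limit or range.

### The arm

A 6-joint arm with a two-finger parallel gripper is mounted at the origin on the work surface. World frame = base frame: x ahead of the robot, y to its left, z up, the work surface at z = 0. Lengths are in m, angles in degrees, forces in N, time in s.
With the tool pointing down it reaches from about 0.4 to 0.825 m from the base axis. Payload 7 kg.
Tool frame: the origin (TCP) lies midway between the tips of the shut fingers; the grasp point (between the pads) lies r.grip_depth behind it (r.grip_depth is the distance from the TCP to the grasp point, in m); z points along the fingers, y is the direction in which the jaws open and shut (so a half turn about z gives the same grasp; the last joint's range is limited). The gripper opens to 88 mm and grips with 3 to 60 N. Pads are 19 mm wide; open, the fingers measure 130 mm over their backs; the gripper's body (78 mm by 193 mm) begins 47 mm behind the grasp point.
Start: joints at [-58.837, 20.546, 0.682, 0, -70.136, -16.507], TCP at [0.171, -0.653, 0.189] pointing down, gripper open.
Joint ranges: [-176.03, 176.03], [-82.01, 121.73], [-58.28, 71.71], [-173.87, 95.51], [-174.79, -0.11], [-173.66, 173.66]. Speed limits (degrees/s): [136.94, 136.94, 172.46, 180, 180, 180].

### API

Orientations are given as [roll, pitch, yaw] about the fixed x, y, z axes, in that order (R = Rz(yaw) Ry(pitch) Rx(roll)).
In Python, from plant import r, imaging, close_job gives the robot as it stands.
- The arm moves only by the tool step_arm, never from a script. Its argument "commands" is a list of rows, each a list of 2 entries, a list of its own where there are three numbers: the shift along the tool's x, y, z in mm, then the turn about the tool's z in degrees. In form: [[[x, y, z], twist], ...]. A call has 1 to 20 rows; each row shifts and turns the commanded pose from where the row before left it, along the tool's axes as they then stand; what a row does not reach is not made up. A row lasts 1/8 s, in which the tool goes at most 62.5 mm and 10.7 degrees, less where a joint would pass 70% of its speed; a pose out of reach is approached as far as the arm can. A call with a gripper value outside its range is refused whole. "gripper" is the closure, from 0 (fully open) to 1 (shut), set as the call begins (left out, the last holds). The fingers move at their own pace and stop on an object; "grip_force" is the grip in N (left out, the last holds). Time passes only in rows, so rows that do not move let the fingers close. It gives the time, the measured TCP pose, the force and the opening at its end, in the units of the state.
- r.get_state(): the state, without advancing time (a new reading comes with each control period).
- imaging.capture(name): name is "scene" or "side" or "wrist"; returns a dict with "img" (384x512x3 uint8, red, green, blue), "z_map" (384x512 float32, m along the optical axis (not along the pixel's ray), 0 where there is no reading), "vfov" (degrees; the focal length in pixels is half the picture's height over the tangent of half this angle, whatever the lens; pixels are square), "cx", "cy" (the principal point, pixels), "extrinsics" (4x4, takes a point from camera to world coordinates); the wrist camera has in their place "T_tool_cam" (4x4, takes a point from camera to tool coordinates, whose origin is the TCP and whose axes are the flange's). Camera axes: x right, y down, z forward; pixel columns grow to the right and rows downward; lengths in m; the calibration is good to about 2 mm. A picture is of the moment at which its call begins: read the wrist's pose just before it.
- close_job(): hands the job in, once; it reports no verdict.
The state is a dict: "time_s": time; "joints": joint angles; "qd": joint speeds; "joint_torque": joint torques, N m; "tcp_pos": TCP position; "eef_rot": TCP orientation; "contact_force": force on the tool from outside, world axes, zero at the start; "moment": the same for the moment, N m; "gripper_width": finger opening in m.
Only numpy, scipy, OpenCV 4.12 (cv2) and the standard library are available. Lean on these libraries where they do the work, as an engineer would, in place of code of your own. Each camera call takes 0.05 s, during which the arm holds its last target.

## Working session

There is one attempt and no reset: what is moved stays moved. The work goes in short steps, Python scripts to look and compute and a tool call to move; the robot and the scene stay as the last step left them, time stands still between calls to the robot, and variables do not carry over. Pictures are saved under pics/ and viewed, and the job is handed in when it is done.

Besides the shell and the picture viewer there is one more tool, called after ">>>" as name(argument=value, ...), one argument or row to a line, values as JSON. step_arm: Moves the arm, as the interface text tells. Its arguments: {"type":"object","properties":{"commands":{"type":"array","items":{"type":"array"}},"gripper":{"type":"number"},"grip_force":{"type":"number"}},"required":["commands"]}

```bash
mkdir -p pics; ls
python3 - <<'E'
from plant import r, imaging
import cv2,numpy as np,pickle
s=r.get_state();print(s, r.grip_depth)
for n in ["scene","side","wrist"]:
    c=imaging.capture(n); pickle.dump(c,open(f"pics/{n}0.pkl","wb"))
    cv2.imwrite(f"pics/{n}0.png",c["img"][:,:,::-1])
    print(n,c["vfov"],c["cx"],c["cy"],np.round(c.get("extrinsics",c.get("T_tool_cam")),3))
E
```

```text
pics
{'time_s': 0.0, 'joints': array([-5.88375952e+01,  2.05920158e+01,  6.32040959e-01, -2.06877387e-02,
       -7.01345096e+01, -1.65052651e+01]), 'qd': array([-0.02874952,  0.01609093,  0.05797207,  0.0325932 , -0.05657027,
        0.02754483]), 'joint_torque': array([ 2.91819691e-03, -5.82720423e+01,  2.93063146e+01,  6.99763834e+00,
        6.72334674e-03, -1.74332413e-04]), 'tcp_pos': array([ 0.17060668, -0.6525023 ,  0.18760123]), 'eef_rot': array([ 1.79903883e+02, -8.19986935e-03, -1.65349899e+02]), 'contact_force': array([-0.10738019, -0.62465261,  0.8116835 ]), 'moment': array([ 0.01582874,  0.01390217, -0.03448722]), 'gripper_width': 0.08795943009946039} 0.0188
scene 49.96981649223799 254.46799515861525 193.73085244293748 [[ 0.697  0.438 -0.568  1.202]
 [ 0.717 -0.445  0.536 -0.611]
 [-0.018 -0.781 -0.625  0.864]
 [ 0.     0.     0.     1.   ]]
side 46.841522682569945 264.1215338287657 181.81211123861593 [[-0.936 -0.213  0.282  0.205]
 [-0.352  0.52  -0.778  0.946]
 [ 0.019 -0.827 -0.561  0.805]
 [ 0.     0.     0.     1.   ]]
wrist 62.56349939550075 256.739214277162 189.9228222480946 [[-0.    -0.964 -0.265  0.071]
 [ 1.    -0.001  0.001 -0.   ]
 [-0.001 -0.265  0.964 -0.196]
 [ 0.     0.     0.     1.   ]]
```

View pics/scene0.png

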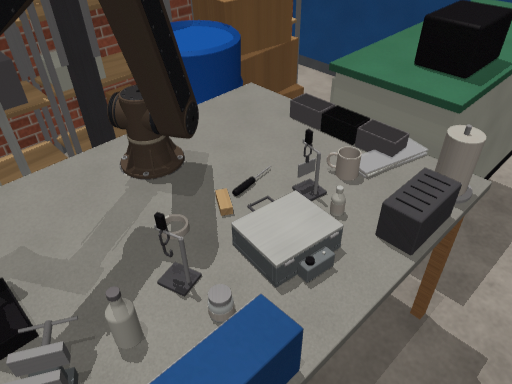

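View pics/side0.png

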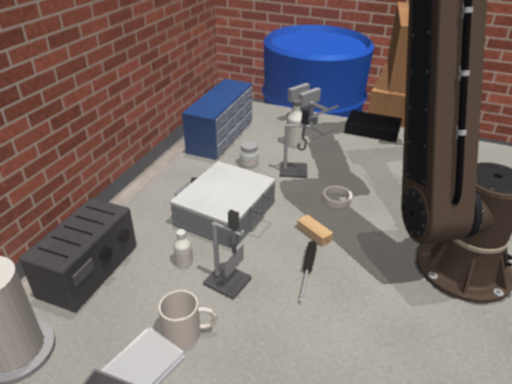

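View pics/wrist0.png

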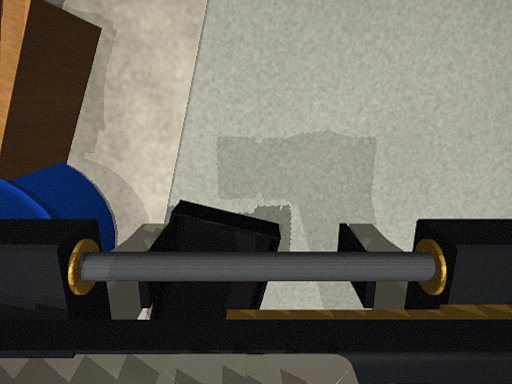

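The lifter is on the stand at scene (180,278) and side (293,168). The scraper, with its blade, is on the other stand at scene (310,190). The box's bar is at scene (262,205). I'll enlarge these and add depth.

```bash
cat > h.py <<'E'
import numpy as np,cv2,pickle
def load(n): return pickle.load(open(f"pics/{n}.pkl","rb"))
def K(c):
    f=c["img"].shape[0]/2/np.tan(np.radians(c["vfov"]/2)); return f
def pts(c):
    f=K(c);h,w=c["z_map"].shape
    u,v=np.meshgrid(np.arange(w),np.arange(h));z=c["z_map"].astype(float)
    P=np.stack([(u-c["cx"])/f*z,(v-c["cy"])/f*z,z],-1)
    E=c["extrinsics"]; W=P@E[:3,:3].T+E[:3,3]; W[z==0]=np.nan; return W
def ray(c,u,v):
    E=c["extrinsics"];d=np.array([(u-c["cx"])/K(c),(v-c["cy"])/K(c),1.]);return E[:3,3],E[:3,:3]@d
def plane(c,u,v,h):
    o,d=ray(c,u,v);return o+d*(h-o[2])/d[2]
def tri(c1,p1,c2,p2):
    o1,d1=ray(c1,*p1);o2,d2=ray(c2,*p2)
    t=np.linalg.lstsq(np.stack([d1,-d2],1),o2-o1,rcond=None)[0]
    a=o1+d1*t[0];b=o2+d2*t[1];return (a+b)/2,np.linalg.norm(a-b)
def proj(c,p):
    E=c["extrinsics"];q=E[:3,:3].T@(np.array(p)-E[:3,3]);return q[:2]/q[2]*K(c)+[c["cx"],c["cy"]]
E
python3 - <<'E'
from h import *
def crop(n,x0,x1,y0,y1,s,o):
    c=load(n)["img"][y0:y1,x0:x1,::-1];cv2.imwrite(o,cv2.resize(c,None,fx=s,fy=s,interpolation=cv2.INTER_CUBIC))
crop("scene0",130,250,190,310,5,"pics/a1.png")
crop("scene0",210,350,160,290,5,"pics/a2.png")
crop("side0",160,340,70,250,4,"pics/a3.png")
E
```

```text
(no output)
```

View pics/a1.png

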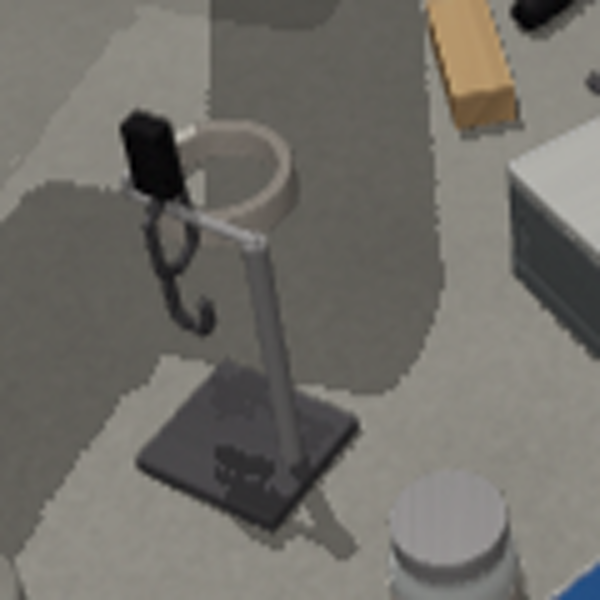

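View pics/a2.png

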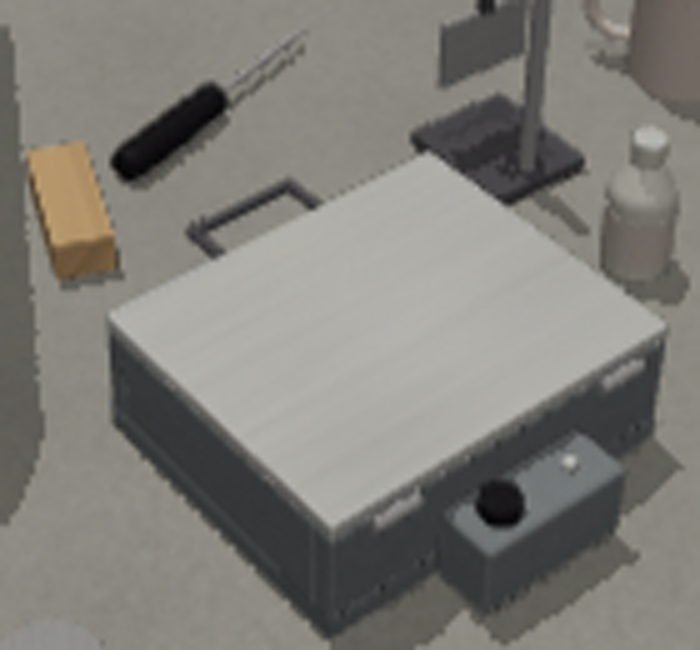

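View pics/a3.png

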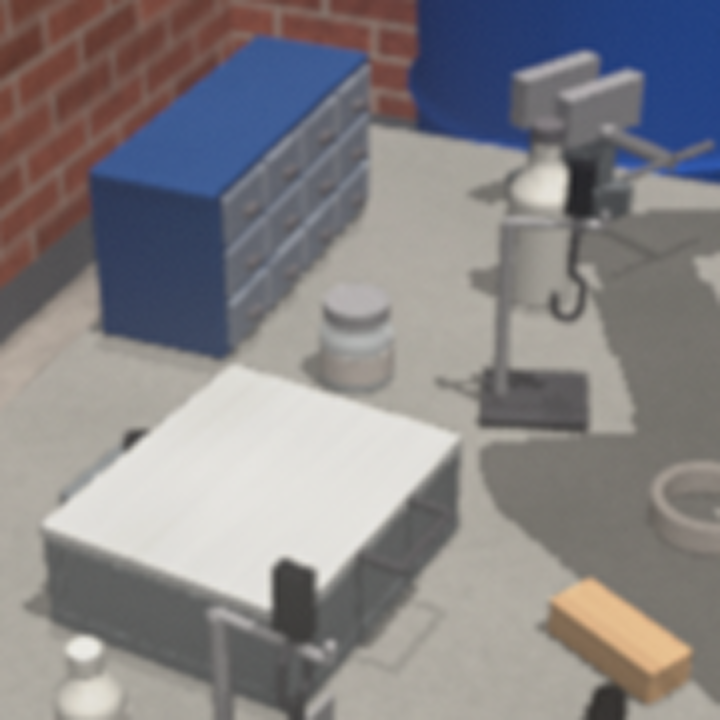

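Run:
```python
from h import *
def top(W,lo,hi,roi):
    m=(W[...,2]>lo)&(W[...,2]<hi); r=np.zeros_like(m); r[roi[1]:roi[3],roi[0]:roi[2]]=1; m&=r
    n,l,s,_=cv2.connectedComponentsWithStats(m.astype(np.uint8)); k=1+np.argmax(s[1:,4]); return l==k
sc,sd=load("scene0"),load("side0")
for nm,c,roi in [("scene",sc,(225,180,350,275)),("side",sd,(165,155,280,250))]:
    W=pts(c); m=top(W,.080,.095,roi); P=W[m]; print(nm,m.sum(),"z",np.median(P[:,2]))
    R=cv2.minAreaRect((P[:,:2]*1000).astype(np.float32)); print(R, cv2.boxPoints(R))
# scene corners on plane
for u,v in [(232,224),(296,191),(343,225),(277,265.6)]: print(np.round(plane(sc,u-.4,v-.4,.087),4))
# stand base tops
for nm,c,roi in [("sceneA",sc,(155,255,205,300)),("sideA",sd,(275,155,312,182))]:
    W=pts(c); m=top(W,.006,.018,roi);P=W[m];print(nm,m.sum(),np.median(P[:,2]));R=cv2.minAreaRect((P[:,:2]*1000).astype(np.float32));print(R,cv2.boxPoints(R))
# grip block points
for nm,c,roi in [("scene",sc,(150,208,172,235)),("side",sd,(295,100,318,130))]:
    W=pts(c); g=c["img"].max(2); m=np.zeros(g.shape,bool); m[roi[1]:roi[3],roi[0]:roi[2]]=1; m&=(g<40)&(W[...,2]>.12); P=W[m]; print(nm,m.sum(),P.min(0),P.max(0),np.median(P,0)); v,u=np.where(m);print(u.min(),u.max(),v.min(),v.max(), u.mean(),v.mean())
print(tri(sc,(160.5,221),sd,(305,117)))
```

```text
scene 4598 z 0.08758091708613358
((637.439453125, 29.286865234375), (242.4348602294922, 243.2794952392578), 83.08865356445312) [[ 502.09708   -76.412415]
 [ 743.6088   -105.68707 ]
 [ 772.78186   134.98615 ]
 [ 531.2701    164.2608  ]]
side 3674 z 0.08748158337350159
((637.390869140625, 27.790252685546875), (244.99830627441406, 237.62612915039062), 83.36907958984375) [[ 505.22723  -80.16972]
 [ 741.26373 -107.60918]
 [ 769.5545   135.75023]
 [ 533.518    163.18968]]
[ 0.5459 -0.0803  0.087 ]
[0.5743 0.155  0.087 ]
[0.7659 0.1319 0.087 ]
[ 0.7385 -0.1025  0.087 ]
sceneA 780 0.013164612778125528
((539.927490234375, -265.6611633300781), (92.9089584350586, 83.05278015136719), 16.657772064208984) [[ 483.51877 -239.19386]
 [ 507.32626 -318.76123]
 [ 596.3362  -292.12848]
 [ 572.5287  -212.5611 ]]
sideA 359 0.013234362382397835
((539.5501708984375, -267.8570251464844), (89.02508544921875, 88.1097183227539), 15.999955177307129) [[ 484.61884 -237.77805]
 [ 508.9051  -322.47458]
 [ 594.4815  -297.936  ]
 [ 570.19525 -213.23947]]
scene 155 [ 0.49866795 -0.28325321  0.16632868] [ 0.52916459 -0.26183405  0.22711372] [ 0.52213882 -0.27686534  0.20699691]
154 166 213 230 160.23870967741937 221.21935483870968Traceback (most recent call last):
  File "<stdin>", line 16, in <module>
    return umr_minimum(a, axis, None, out, keepdims, initial, where)
ValueError: zero-size array to reduction operation minimum which has no identity
```

Run:
```python
from h import *
sc,sd=load("scene0"),load("side0")
W=pts(sd)
for v in range(106,128,3): print(v,[(int(sd["img"][v,u].max()),*np.round(W[v,u],3)) for u in (301,304,307)])
# scene block end pixels along the vertical axis, colour
W=pts(sc)
for v in range(209,236,2): print(v,[(int(sc["img"][v,u].max()),np.round(W[v,u],3).tolist()) for u in (157,160,163)])
for nm,u,v in [("polish",116,295),("jar",220,290),("tape",177,222),("cement",340,190)]: print(nm,W[v,u])
for p in [(.540,-.267,.012),(.569,-.258,.17),(.497,-.280,.17)]: print(proj(sc,p),proj(sd,p))
```

```text
106 [(97, np.float64(0.613), np.float64(-0.579), np.float64(0.094)), (100, np.float64(0.607), np.float64(-0.599), np.float64(0.087)), (85, np.float64(0.596), np.float64(-0.604), np.float64(0.086))]
109 [(78, np.float64(0.62), np.float64(-0.609), np.float64(0.067)), (70, np.float64(0.523), np.float64(-0.279), np.float64(0.226)), (73, np.float64(0.597), np.float64(-0.612), np.float64(0.07))]
112 [(155, np.float64(0.578), np.float64(-0.453), np.float64(0.13)), (44, np.float64(0.519), np.float64(-0.268), np.float64(0.221)), (49, np.float64(0.51), np.float64(-0.268), np.float64(0.223))]
115 [(178, np.float64(0.577), np.float64(-0.451), np.float64(0.119)), (42, np.float64(0.519), np.float64(-0.269), np.float64(0.21)), (45, np.float64(0.51), np.float64(-0.272), np.float64(0.211))]
118 [(147, np.float64(0.574), np.float64(-0.443), np.float64(0.112)), (42, np.float64(0.518), np.float64(-0.269), np.float64(0.201)), (50, np.float64(0.509), np.float64(-0.271), np.float64(0.201))]
121 [(95, np.float64(0.526), np.float64(-0.268), np.float64(0.189)), (42, np.float64(0.516), np.float64(-0.265), np.f
[... 1436 characters left out ...]
 -0.281, 0.174]), (50, [0.51, -0.276, 0.174]), (12, [0.528, -0.277, 0.188])]
231 [(95, [0.339, -0.204, 0.003]), (55, [0.515, -0.279, 0.174]), (91, [0.52, -0.274, 0.173])]
233 [(95, [0.345, -0.208, 0.001]), (53, [0.52, -0.283, 0.172]), (103, [0.375, -0.204, 0.02])]
235 [(95, [0.35, -0.212, -0.001]), (40, [0.522, -0.285, 0.169]), (105, [0.377, -0.206, 0.013])]
polish [ 0.60816151 -0.45145762  0.17027458]
jar [ 0.69019254 -0.24644042  0.07613282]
tape [ 0.34851425 -0.13690757  0.00230682]
cement [0.67446646 0.24135434 0.09613194]
[178.99803856 277.43241634] [293.565391   168.22761246]
[180.53383131 238.73564621] [286.75082705 125.405246  ]
[155.78718228 228.57212952] [310.70198414 126.51232274]
```

>>> step_arm(
  commands=[
    [[0,0,-30],-1.85],
    [[0,0,-45],0],
    [[0,0,-45],0],
    [[-20,14,0],0],
    [[-40,26,0],0],
    [[-40,26,0],0],
    [[-40,26,0],0],
    [[-40,26,0],0],
    [[-40,26,0],0],
    [[-40,26,0],0],
    [[-40,26,0],0],
    [[-40,26,0],0],
    [[-40,26,0],0],
    [[-40,15,0],0],
    [[-20,0,0],0],
    [[0,0,0],0],
    [[0,0,0],0],
    [[0,0,0],0],
  ],
  gripper=0,
)

```text
time_s: 2.4
tcp_pos: [0.5171, -0.2765, 0.3087]
eef_rot: [180.0, 0.0, -163.6]
contact_force: [-0.2, -0.6, 0.2]
gripper_width: 0.0876
```

```bash
cat > w.py <<'E'
from plant import r, imaging
from h import *
from scipy.spatial.transform import Rotation as R
def shot(n,k):
    s=r.get_state(); c=imaging.capture(n)
    if n=="wrist":
        T=np.eye(4);T[:3,:3]=R.from_euler("xyz",s["eef_rot"],degrees=True).as_matrix();T[:3,3]=s["tcp_pos"];c["extrinsics"]=T@c["T_tool_cam"]
    pickle.dump(c,open(f"pics/{k}.pkl","wb"));cv2.imwrite(f"pics/{k}.png",c["img"][:,:,::-1]);return s,c
E
python3 - <<'E'
from w import *
s,c=shot("wrist","w1");print(s["tcp_pos"],s["eef_rot"])
W=pts(c);
m=(W[...,2]>.215)&(W[...,2]<.24);P=W[m];v,u=np.where(m);print(m.sum());n,l,st,_=cv2.connectedComponentsWithStats(m.astype(np.uint8))
for k in range(1,n):
    if st[k,4]>40: Q=W[l==k];print(st[k],np.median(Q[:,2]),cv2.minAreaRect((Q[:,:2]*1000).astype(np.float32)))
m=(W[...,2]>.008)&(W[...,2]<.017)
n,l,st,_=cv2.connectedComponentsWithStats(m.astype(np.uint8))
for k in range(1,n):
    if st[k,4]>300: Q=W[l==k];print(st[k],np.median(Q[:,2]),cv2.minAreaRect((Q[:,:2]*1000).astype(np.float32)))
E
```

```text
[ 0.51709186 -0.27652158  0.30867346] [ 1.79999815e+02  1.60264941e-03 -1.63563410e+02]
356
[251 169  15  24 356] 0.22323851143603682 ((514.7232666015625, -276.1350402832031), (21.07414436340332, 12.96412181854248), 16.654598236083984)
[ 232  136   52   56 2110] 0.01134514940176476 ((538.2767333984375, -268.6781005859375), (88.95077514648438, 80.04661560058594), 16.855979919433594)
```

View pics/w1.png

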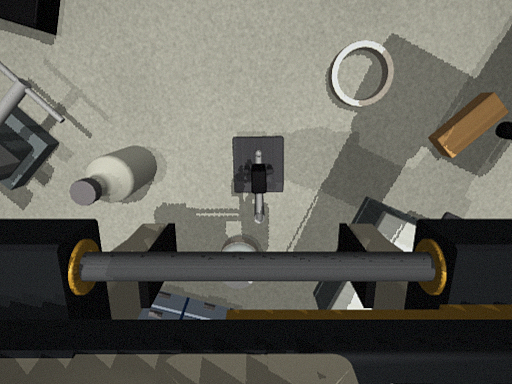

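The block's top is at pixel (258,178). That gives (0.515,-0.276) with its top at z 0.2235, a 21x13 mm outline, and yaw 16.7, matching the base at 16.9. I'll descend and grip.

>>> step_arm(
  commands=[
    [[2,1,0],-0.2],
    [[0,0,20],0],
    [[0,0,30],0],
    [[0,0,30],0],
    [[0,0,20],0],
    [[0,0,10],0],
    [[0,0,10],0],
    [[0,0,0],0],
    [[0,0,0],0],
  ],
)

```text
time_s: 3.58
tcp_pos: [0.5161, -0.2756, 0.1893]
eef_rot: [-180.0, 0.0, -163.3]
contact_force: [0.1, 0.2, -0.2]
gripper_width: 0.0875
```

>>> step_arm(
  commands=[
    [[0,0,0],0],
    [[0,0,0],0],
    [[0,0,0],0],
    [[0,0,0],0],
    [[0,0,0],0],
    [[0,0,0],0],
    [[0,0,0],0],
    [[0,0,0],0],
  ],
  gripper=1,
  grip_force=45,
)

```text
time_s: 4.58
tcp_pos: [0.5157, -0.2755, 0.1886]
eef_rot: [-180.0, 0.0, -163.3]
contact_force: [0.4, 0.0, 0.2]
gripper_width: 0.0132
```

Run:
```python
from w import *
s,c=shot("side","s2");print(s["tcp_pos"],s["eef_rot"],s["gripper_width"],s["contact_force"])
cv2.imwrite("pics/s2c.png",cv2.resize(c["img"][60:240,200:380,::-1],None,fx=3.3,fy=3.3,interpolation=cv2.INTER_CUBIC))
```

```text
[ 0.5157313  -0.27545659  0.18858098] [-1.79998439e+02  1.00812049e-03 -1.63291752e+02] 0.013153652408251481 [0.42549621 0.02334756 0.24064099]
```

View pics/s2c.png

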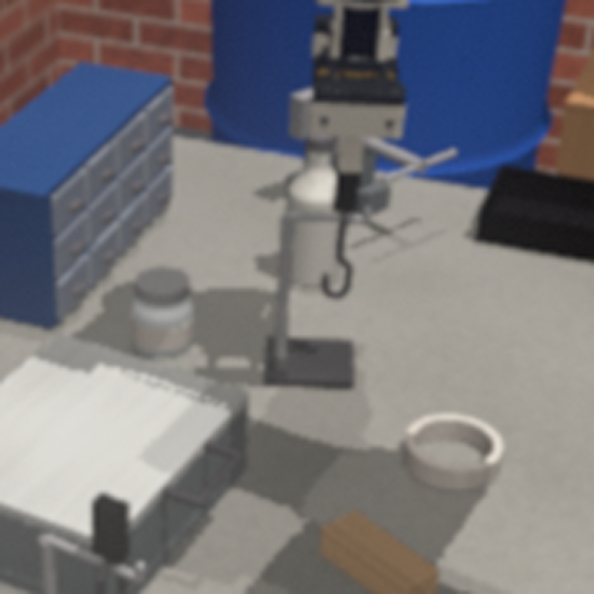

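>>> step_arm(
  commands=[
    [[0,0,-7],0],
    [[0,0,-7],0],
    [[0,0,-6],0],
    [[0,0,0],0],
  ],
)

```text
time_s: 5.12
tcp_pos: [0.5161, -0.2756, 0.2094]
eef_rot: [-180.0, 0.1, -163.3]
contact_force: [-0.2, 0.5, -0.5]
gripper_width: 0.0005
```

>>> step_arm(
  commands=[
    [[6,0,0],0],
    [[10,0,0],0],
    [[12,0,0],0],
    [[15,0,0],0],
    [[15,0,0],0],
    [[15,0,0],0],
    [[12,0,0],0],
    [[0,0,0],0],
    [[0,0,0],0],
  ],
)

```text
time_s: 6.25
tcp_pos: [0.4345, -0.3, 0.2087]
eef_rot: [-180.0, 0.0, -163.3]
contact_force: [-0.5, -0.2, 0.2]
gripper_width: 0.0004
```

Run:
```python
from w import *
s,c=shot("side","s3");print(s["tcp_pos"],s["eef_rot"],s["gripper_width"],s["contact_force"])
a=cv2.resize(c["img"][60:200,240:380,::-1],None,fx=2.8,fy=2.8,interpolation=cv2.INTER_CUBIC)
s,c=shot("scene","c3")
b=cv2.resize(c["img"][180:320,100:240,::-1],None,fx=2.8,fy=2.8,interpolation=cv2.INTER_CUBIC)
cv2.imwrite("pics/s3c.png",np.hstack([a,b]))
```

```text
[ 0.43454279 -0.29996356  0.20865495] [-1.79988842e+02  1.42120163e-02 -1.63297108e+02] 0.0003561833239033377 [-0.47675195 -0.17435501  0.21968831]
```

View pics/s3c.png

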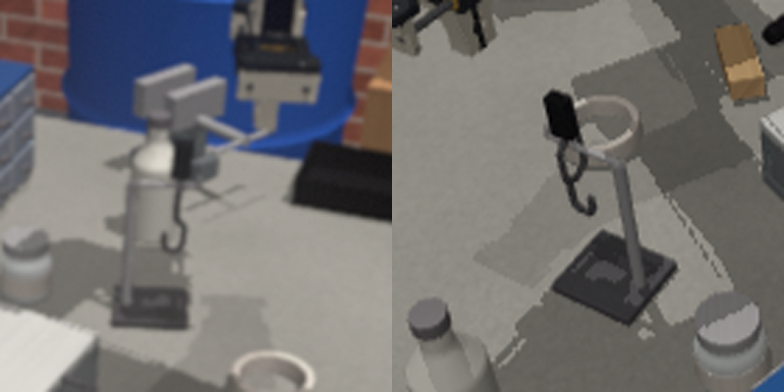

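Run:
```python
from w import *
sd=load("s3");print(proj(sd,[.4345,-.300,.2087]))
s2=load("s2");print(proj(s2,[.5157,-.2755,.1886]),proj(s2,[.5157,-.2755,.2035]))
s,c=shot("wrist","w3");W=pts(c)
m=(W[...,2]>.205)&(W[...,2]<.24);n,l,st,_=cv2.connectedComponentsWithStats(m.astype(np.uint8))
for k in range(1,n):
    if st[k,4]>40: Q=W[l==k];print(st[k],np.median(Q[:,2]),cv2.minAreaRect((Q[:,:2]*1000).astype(np.float32)))
print(r.get_state()["gripper_width"])
```

```text
[332.95944709 116.12738791]
[304.99858988 120.7141388 ] [305.33887978 116.37199914]
5.5123908472327877e-05
```

View pics/w3.png

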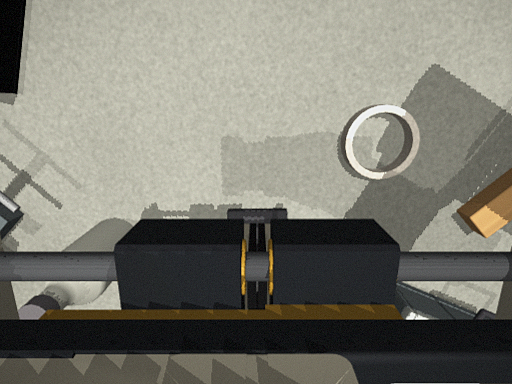

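View pics/s2.png

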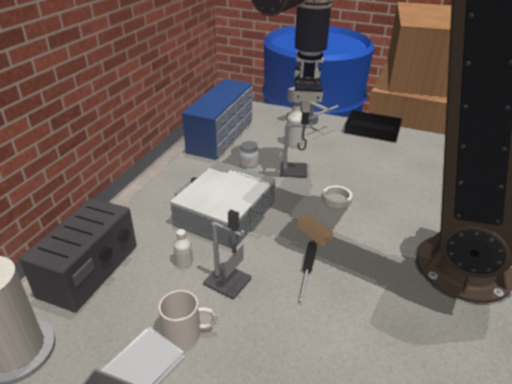

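Run:
```python
from w import *
c=load("s3");W=pts(c)
for v in range(90,122,2): print(v,[(c["img"][v,u].tolist(),np.round(W[v,u],3).tolist()) for u in (331,334,337)])
cv2.imwrite("pics/s3d.png",cv2.resize(c["img"][50:150,280:400,::-1],None,fx=6,fy=6,interpolation=cv2.INTER_NEAREST))
c=load("w3");W=pts(c);m=np.isfinite(W[...,2])
for v in range(205,245,4): print(v,np.round(W[v,257],3),np.round(c["z_map"][v,[235,257,280]],3))
```

```text
90 [([123, 118, 110], [0.431, -0.206, 0.33]), ([126, 121, 113], [0.423, -0.209, 0.331]), ([126, 120, 112], [0.416, -0.214, 0.33])]
92 [([126, 120, 112], [0.431, -0.211, 0.323]), ([126, 121, 113], [0.422, -0.208, 0.325]), ([127, 122, 113], [0.415, -0.211, 0.325])]
94 [([125, 119, 111], [0.43, -0.206, 0.319]), ([126, 121, 112], [0.422, -0.209, 0.319]), ([126, 120, 112], [0.415, -0.214, 0.318])]
96 [([104, 103, 105], [0.448, -0.301, 0.272]), ([122, 117, 108], [0.435, -0.279, 0.283]), ([121, 115, 107], [0.427, -0.288, 0.281])]
98 [([111, 108, 110], [0.447, -0.301, 0.266]), ([120, 114, 106], [0.435, -0.283, 0.276]), ([120, 115, 107], [0.426, -0.283, 0.277])]
100 [([113, 109, 105], [0.445, -0.295, 0.262]), ([121, 115, 107], [0.434, -0.284, 0.269]), ([121, 116, 109], [0.426, -0.289, 0.268])]
102 [([109, 105, 104], [0.443, -0.286, 0.26]), ([123, 118, 109], [0.434, -0.287, 0.261]), ([122, 117, 110], [0.425, -0.286, 0.263])]
104 [([106, 107, 112], [0.441, -0.282, 0.256]), ([126, 120, 111], [0.433, -0.287, 0.255]), ([122, 117, 112], [0.425, -0.291, 0.255])]
106 [([87, 96, 122], [0.601, -1.117, 
[... 783 characters left out ...]
8, -0.001]), ([163, 159, 151], [0.505, -0.711, 0.004]), ([163, 159, 151], [0.495, -0.726, -0.0])]
120 [([163, 159, 151], [0.512, -0.687, 0.005]), ([161, 158, 150], [0.501, -0.693, 0.004]), ([162, 158, 151], [0.49, -0.698, 0.004])]
205 [ 0.493 -0.282 -0.   ] [0.427 0.425 0.425]
209 [ 0.496 -0.281  0.009] [0.42  0.417 0.418]
213 [ 0.5   -0.28   0.013] [0.416 0.414 0.415]
217 [ 0.505 -0.278  0.012] [0.417 0.417 0.417]
221 [ 0.511 -0.277  0.011] [0.09  0.419 0.091]
225 [ 0.516 -0.275  0.011] [0.087 0.421 0.088]
229 [ 0.521 -0.273  0.012] [0.084 0.421 0.085]
233 [ 0.527 -0.272  0.011] [0.082 0.424 0.082]
237 [ 0.532 -0.27   0.013] [0.081 0.423 0.079]
241 [ 0.538 -0.268  0.012] [0.077 0.425 0.077]
```

View pics/s3d.png

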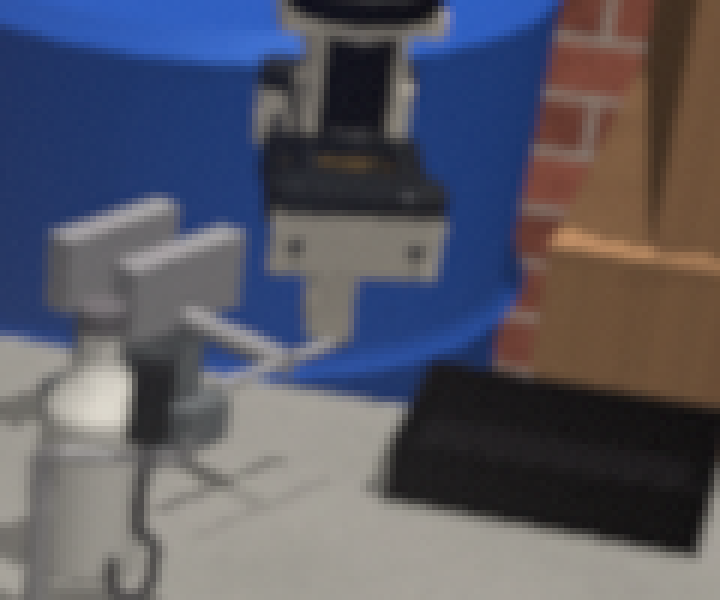

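The fingers closed above the block. In the side view (pixel 334,105) the real fingertip edge is at z≈0.25 when the state says 0.209, so the tips end about 41 mm behind the reported TCP. The wrist view, with the finger edges at u 175 and 340, agrees. The lifter is still on its hook. I'll reopen, go back over the block and check.

>>> step_arm(
  commands=[
    [[0,0,-20],0],
    [[0,0,-20],0],
    [[-15,0,0],0],
    [[-20,0,0],0],
    [[-20,0,0],0],
    [[-20,0,0],0],
    [[-10,0,0],0],
    [[0,0,0],0],
    [[0,0,0],0],
    [[0,0,0],0],
  ],
  gripper=0,
)

```text
time_s: 7.65
tcp_pos: [0.5153, -0.2757, 0.2489]
eef_rot: [-180.0, 0.0, -163.3]
contact_force: [-0.9, 0.6, -0.7]
gripper_width: 0.087
```

Run:
```python
from w import *
s,c=shot("wrist","w4");print(s["tcp_pos"],s["eef_rot"],s["gripper_width"])
W=pts(c)
m=(W[...,2]>.215)&(W[...,2]<.24);n,l,st,_=cv2.connectedComponentsWithStats(m.astype(np.uint8))
for k in range(1,n):
    if st[k,4]>40: Q=W[l==k];print(st[k],np.median(Q[:,2]),cv2.minAreaRect((Q[:,:2]*1000).astype(np.float32)))
s,c=shot("side","s4");W=pts(c)
print(proj(c,s["tcp_pos"]))
E=[]
u0,v0=proj(c,s["tcp_pos"]+[0,0,.04]).astype(int)
cv2.imwrite("pics/s4d.png",cv2.resize(c["img"][v0-50:v0+50,u0-60:u0+60,::-1],None,fx=6,fy=6,interpolation=cv2.INTER_NEAREST));print(u0,v0)
```

```text
[ 0.51525374 -0.27565345  0.24885216] [-1.79989451e+02  1.87094029e-02 -1.63314911e+02] 0.0869510485523593
[248 186  19  31 565] 0.2232567623467742 ((514.766845703125, -275.72735595703125), (21.49699592590332, 13.456277847290039), 16.699155807495117)
[306.54264274 102.81666854]
307 90
```

View pics/s4d.png

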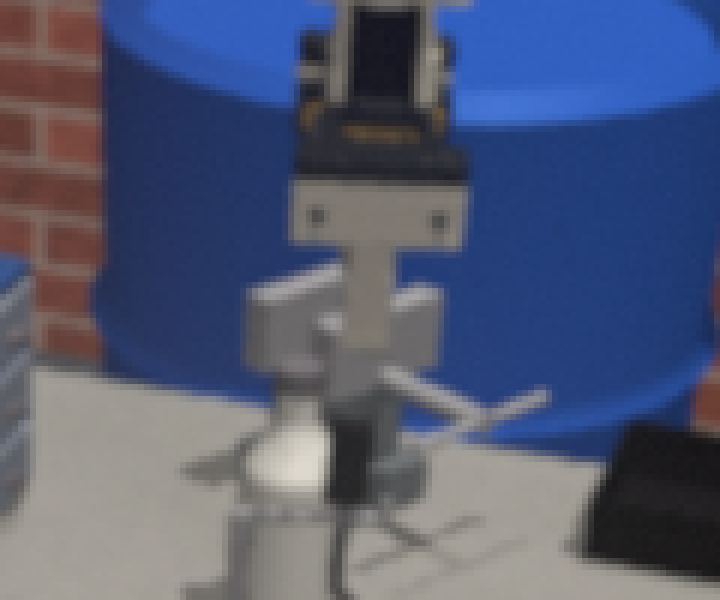

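View pics/w4.png

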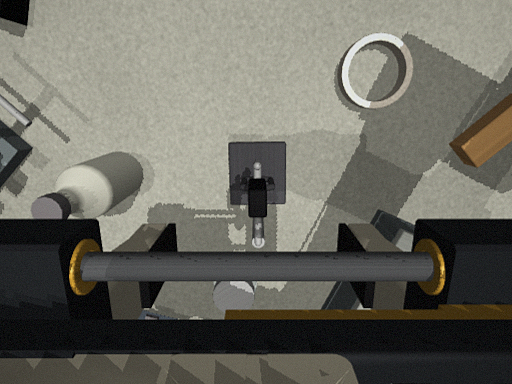

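Run:
```python
from w import *
c=load("s4");t=np.array([.5153,-.2757,.2489]);yd=np.array([-.287,.958,0])
for k in (.050,.065):
  for dz in (0,.03,.036,.042,.048): print(k,dz,proj(c,t+yd*k+[0,0,dz]))
W=pts(c)
for v in range(90,102): print(v,np.round(W[v,[306,308,310]],3).tolist())
```

```text
0.05 0 [306.7148136  109.77509631]
0.05 0.03 [307.46663402 100.3245696 ]
0.05 0.036 [307.61935501  98.40483741]
0.05 0.042 [307.77287605  96.47504855]
0.05 0.048 [307.92720343  94.53512377]
0.065 0 [306.76745391 111.95229945]
0.065 0.03 [307.52724652 102.43890475]
0.065 0.036 [307.68161007 100.50611234]
0.065 0.042 [307.83679014  98.56309628]
0.065 0.048 [307.99279322  96.60977522]
90 [[0.506, -0.222, 0.312], [0.5, -0.221, 0.314], [0.494, -0.219, 0.315]]
91 [[0.505, -0.218, 0.311], [0.5, -0.22, 0.311], [0.494, -0.221, 0.312]]
92 [[0.505, -0.219, 0.307], [0.5, -0.222, 0.307], [0.494, -0.22, 0.309]]
93 [[0.504, -0.217, 0.305], [0.5, -0.224, 0.303], [0.493, -0.22, 0.306]]
94 [[0.505, -0.22, 0.301], [0.499, -0.221, 0.301], [0.494, -0.224, 0.301]]
95 [[0.504, -0.219, 0.298], [0.499, -0.22, 0.299], [0.494, -0.223, 0.299]]
96 [[0.504, -0.22, 0.295], [0.499, -0.221, 0.296], [0.492, -0.219, 0.297]]
97 [[0.504, -0.221, 0.292], [0.499, -0.222, 0.292], [0.493, -0.222, 0.293]]
98 [[0.598, -0.589, 0.125], [0.594, -0.603, 0.12], [0.493, -0.226, 0.288]]
99 [[0.601, -0.598, 0.117], [0.593, -0.601, 0.117], [0.589, -0.613, 0.113]]
100 [[0.6, -0.597, 0.114], [0.594, -0.604, 0.112], [0.589, -0.616, 0.108]]
101 [[0.6, -0.598, 0.109], [0.594, -0.604, 0.108], [0.59, -0.62, 0.102]]
```

Both views give a 41.5 mm offset, so I'll descend 102 mm and put the real tips at z≈0.188.

>>> step_arm(
  commands=[
    [[0,0,20],0],
    [[0,0,25],0],
    [[0,0,25],0],
    [[0,0,16],0],
    [[0,0,10],0],
    [[0,0,6],0],
    [[0,0,0],0],
    [[0,0,0],0],
  ],
)

```text
time_s: 8.75
tcp_pos: [0.5161, -0.2756, 0.1472]
eef_rot: [-180.0, 0.0, -163.3]
contact_force: [-0.1, -0.3, 0.3]
gripper_width: 0.0872
```

>>> step_arm(
  commands=[
    [[0,0,0],0],
    [[0,0,0],0],
    [[0,0,0],0],
    [[0,0,0],0],
    [[0,0,0],0],
    [[0,0,0],0],
    [[0,0,0],0],
    [[0,0,0],0],
    [[0,0,0],0],
    [[0,0,0],0],
    [[0,0,0],0],
    [[0,0,0],0],
  ],
  gripper=1,
  grip_force=45,
)

```text
time_s: 10.25
tcp_pos: [0.5157, -0.2754, 0.1466]
eef_rot: [180.0, -0.0, -163.3]
contact_force: [-0.9, 0.1, 0.6]
gripper_width: 0.0139
```

>>> step_arm(
  commands=[
    [[0,0,-7],0],
    [[0,0,-7],0],
    [[0,0,-6],0],
    [[0,0,0],0],
    [[0,0,0],0],
  ],
)

```text
time_s: 10.88
tcp_pos: [0.5156, -0.2754, 0.1664]
eef_rot: [180.0, -0.0, -163.3]
contact_force: [-1.1, 0.1, -1.2]
gripper_width: 0.0139
```

Run:
```python
from w import *
s,c=shot("side","s5");print(s["tcp_pos"],s["eef_rot"],s["gripper_width"],s["contact_force"])
a=cv2.resize(c["img"][60:200,240:380,::-1],None,fx=2.8,fy=2.8,interpolation=cv2.INTER_CUBIC)
s,c=shot("scene","c5")
b=cv2.resize(c["img"][180:320,100:240,::-1],None,fx=2.8,fy=2.8,interpolation=cv2.INTER_CUBIC)
cv2.imwrite("pics/s5c.png",np.hstack([a,b]))
```

```text
[ 0.51557157 -0.27539339  0.16644739] [ 1.79988041e+02 -1.19910421e-03 -1.63300691e+02] 0.01386695744779429 [-1.06907955  0.14170281 -1.21794824]
```

View pics/s5c.png

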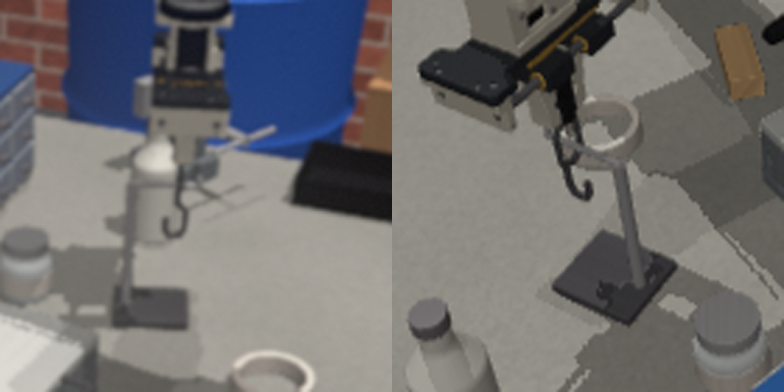

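The lifter is raised with the hook still in its loop, and the width of 13.9 mm shows it is held. Drawing it off along stand -x.

>>> step_arm(
  commands=[
    [[5,0,0],0],
    [[8,0,0],0],
    [[10,0,0],0],
    [[12,0,0],0],
    [[15,0,0],0],
    [[15,0,0],0],
    [[12,0,0],0],
    [[8,0,0],0],
    [[0,0,0],0],
    [[0,0,0],0],
  ],
)

```text
time_s: 12.22
tcp_pos: [0.4346, -0.2999, 0.1666]
eef_rot: [-180.0, 0.0, -163.3]
contact_force: [-1.0, 0.2, -0.5]
gripper_width: 0.0139
```

Run:
```python
from w import *
s,c=shot("side","s6");print(s["tcp_pos"],s["eef_rot"],s["gripper_width"],s["contact_force"])
a=cv2.resize(c["img"][60:200,240:380,::-1],None,fx=2.8,fy=2.8,interpolation=cv2.INTER_CUBIC)
s,c=shot("scene","c6")
b=cv2.resize(c["img"][180:320,100:240,::-1],None,fx=2.8,fy=2.8,interpolation=cv2.INTER_CUBIC)
cv2.imwrite("pics/s6c.png",np.hstack([a,b]))
```

```text
[ 0.43460521 -0.29990802  0.16660692] [-1.79992054e+02  9.17467192e-03 -1.63289644e+02] 0.013851509456011267 [-0.95707485  0.18640227 -0.45655692]
```

View pics/s6c.png

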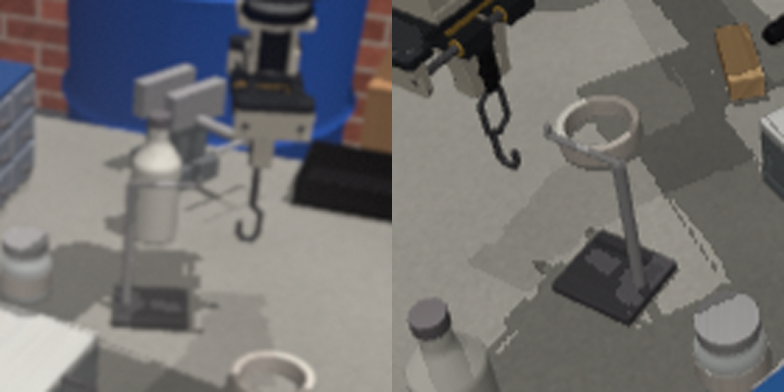

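>>> step_arm(
  commands=[
    [[0,0,-20],0],
    [[0,0,-30],0],
    [[-5,10,-10],0],
    [[-10,30,0],0],
    [[-12,36,0],0],
    [[-12,36,0],0],
    [[-12,36,0],0],
    [[-12,36,0],0],
    [[-12,36,0],0],
    [[-12,36,0],0],
    [[-12,36,0],0],
    [[-11,31,0],0],
    [[0,10,0],4],
    [[0,0,0],8],
    [[0,0,0],8],
    [[0,0,0],3.6],
    [[0,0,0],0],
    [[0,0,0],0],
  ],
)

```text
time_s: 14.58
tcp_pos: [0.4437, 0.0509, 0.2263]
eef_rot: [-180.0, -0.0, 173.2]
contact_force: [0.2, 0.7, -1.7]
gripper_width: 0.0138
```

Run:
```python
from w import *
print(proj(load("s6"),[.4346+.0,-.2999,.1026]))
s,c=shot("wrist","w7");print(s["tcp_pos"],s["eef_rot"],s["gripper_width"],s["contact_force"])
W=pts(c)
m=(W[...,2]>.07)&(W[...,2]<.1);n,l,st,_=cv2.connectedComponentsWithStats(m.astype(np.uint8))
for k in range(1,n):
    if st[k,4]>60: Q=W[l==k];print(st[k],np.median(Q[:,2]),cv2.minAreaRect((Q[:,:2]*1000).astype(np.float32)))
shot("side","s7");shot("scene","c7")
```

```text
[329.42287329 146.10324187]
[0.44368029 0.05091091 0.22625471] [-1.79992946e+02 -2.43237597e-02  1.73206467e+02] 0.013820877488570095 [ 0.1522474   0.72536842 -1.7116197 ]
[422 203  77  13 524] 0.08600977834421183 ((514.3032836914062, 271.4745788574219), (71.83970642089844, 4.529210567474365), 82.37246704101562)
[436 243  18   8  94] 0.07808593912550282 ((563.2168579101562, 259.38739013671875), (5.563302040100098, 11.379618644714355), 31.058692932128906)
[ 14 288  17  18 163] 0.08129229966765061 ((565.2916259765625, -255.45553588867188), (11.774531364440918, 6.606883525848389), 25.711740493774414)
[231 295  52  14 386] 0.08561660122347725 ((605.3839721679688, 31.178089141845703), (62.68868637084961, 19.545509338378906), 83.96617126464844)
[425 308  14  11  87] 0.07393042215572121 ((657.5884399414062, 252.93324279785156), (21.50142478942871, 7.498371601104736), 58.74711990356445)
```

View pics/w7.png

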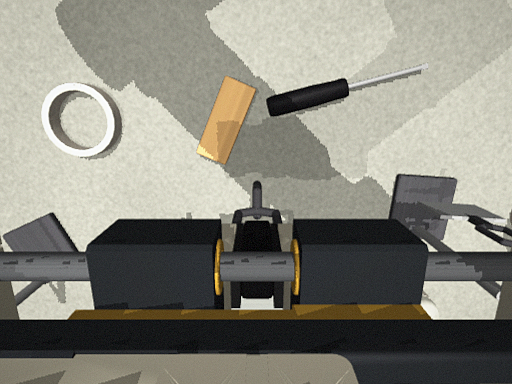

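View pics/s7.png

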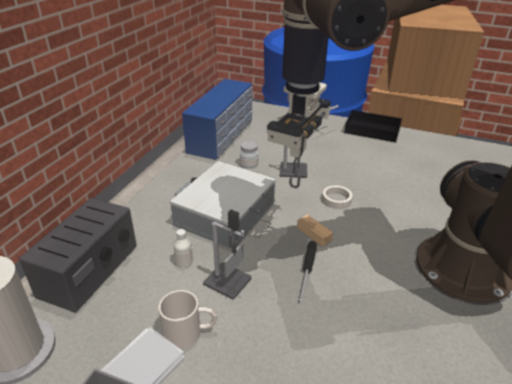

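View pics/c7.png

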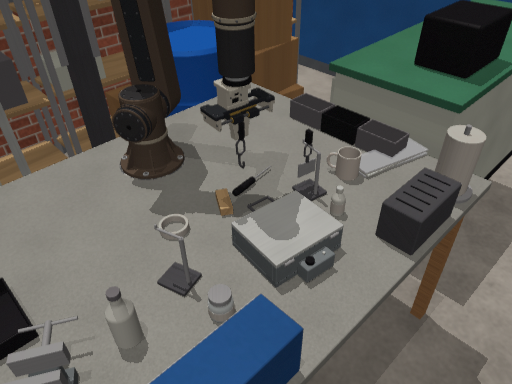

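Run:
```python
from h import *
for nm in ("scene0","c7"):
    c=load(nm);W=pts(c);g=c["img"].max(2)
    m=(W[...,2]>.068)&(W[...,2]<.092)&(W[...,0]<.60)&(W[...,0]>.49)&(W[...,1]>-.02)&(W[...,1]<.11)&(g<110)
    P=W[m];print(nm,m.sum(),np.round(np.c_[P],3).tolist()[:40])
    v,u=np.where(m); print(list(zip(u,v))[:40])
c=load("scene0")
for uv in [(248.4,206.4),(268,196.6)]: print(plane(c,*uv,.083))
x=np.array([np.cos(np.radians(-6.9)),np.sin(np.radians(-6.9)),0]);y=np.array([-x[1],x[0],0])
C=np.array([.6562,.0260,0])
B=C-.132*x+[0,0,.081]; print("bar",B)
for n in ("scene0","side0"):
    print(n,[np.round(proj(load(n),B+k*y),1).tolist() for k in (-.032,0,.032)])
def crop(n,x0,x1,y0,y1,s,o):
    im=load(n);
    c=cv2.resize(im["img"][y0:y1,x0:x1,::-1],None,fx=s,fy=s,interpolation=cv2.INTER_CUBIC)
    for k in (-.032,0,.032):
        p=proj(im,B+k*y);cv2.circle(c,(int((p[0]+.5-x0)*s),int((p[1]+.5-y0)*s)),2,(0,0,255),-1)
    return c
cv2.imwrite("pics/b.png",np.hstack([crop("scene0",230,290,180,230,6,0),crop("side0",220,280,180,230,6,0)]))
```

```text
scene0 83 [[0.527, 0.075, 0.085], [0.527, 0.079, 0.083], [0.531, 0.079, 0.085], [0.526, 0.068, 0.085], [0.529, 0.069, 0.086], [0.529, 0.073, 0.084], [0.53, 0.076, 0.083], [0.533, 0.078, 0.083], [0.537, 0.078, 0.085], [0.54, 0.078, 0.087], [0.524, 0.061, 0.084], [0.526, 0.063, 0.084], [0.527, 0.067, 0.082], [0.53, 0.068, 0.083], [0.532, 0.07, 0.083], [0.534, 0.076, 0.081], [0.539, 0.076, 0.084], [0.54, 0.078, 0.083], [0.544, 0.079, 0.085], [0.525, 0.052, 0.086], [0.524, 0.057, 0.082], [0.527, 0.058, 0.084], [0.529, 0.06, 0.083], [0.529, 0.065, 0.08], [0.538, 0.076, 0.08], [0.545, 0.074, 0.085], [0.549, 0.074, 0.087], [0.552, 0.075, 0.088], [0.522, 0.046, 0.084], [0.524, 0.048, 0.084], [0.526, 0.05, 0.084], [0.528, 0.053, 0.083], [0.53, 0.055, 0.083], [0.546, 0.072, 0.082], [0.549, 0.073, 0.084], [0.552, 0.075, 0.084], [0.559, 0.072, 0.089], [0.523, 0.037, 0.086], [0.523, 0.04, 0.084], [0.525, 0.043, 0.083]]
[(np.int64(266), np.int64(196)), (np.int64(267), np.int64(196)), (np.int64(268), np.int64(196)), (np.int64(264), np.int64(197)), (np.int64(265), np.int64(197)), (np.int64(266), np.
[... 2817 characters left out ...]
 (np.int64(260), np.int64(199)), (np.int64(261), np.int64(199)), (np.int64(262), np.int64(199)), (np.int64(263), np.int64(199)), (np.int64(264), np.int64(199)), (np.int64(269), np.int64(199)), (np.int64(270), np.int64(199)), (np.int64(271), np.int64(199)), (np.int64(272), np.int64(199)), (np.int64(257), np.int64(200)), (np.int64(258), np.int64(200)), (np.int64(259), np.int64(200)), (np.int64(260), np.int64(200)), (np.int64(261), np.int64(200)), (np.int64(262), np.int64(200))]
[0.52230958 0.00627155 0.083     ]
[0.53133752 0.07897205 0.083     ]
bar [0.52515603 0.04185806 0.081     ]
scene0 [[249.1, 206.2], [257.8, 201.8], [266.2, 197.6]]
side0 [[271.3, 198.3], [265.9, 204.4], [260.4, 210.7]]
```

View pics/b.png

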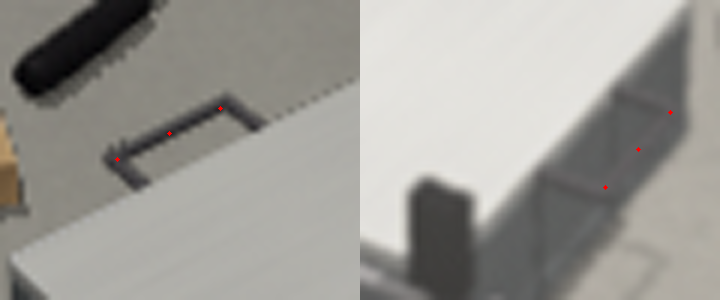

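Run:
```python
from h import *
t=np.array([.4437,.0509,.2263]);x=np.array([np.cos(np.radians(-6.8)),np.sin(np.radians(-6.8)),0])
o=[]
for n,x0,y0 in (("c7",215,125),("s7",270,140)):
    im=load(n);s=8;c=cv2.resize(im["img"][y0:y0+60,x0:x0+50,::-1],None,fx=s,fy=s,interpolation=cv2.INTER_CUBIC)
    for a,z in ((-.011,-.056+.0),(0,.056-.120),(.011,.056-.092),(-.011,.056-.092)):
        p=proj(im,t+a*x+[0,0,z]);print(n,p);cv2.circle(c,(int((p[0]+.5-x0)*s),int((p[1]+.5-y0)*s)),2,(0,0,255),-1)
    o.append(c)
cv2.imwrite("pics/d.png",np.hstack(o))
```

```text
c7 [238.08127189 163.1986319 ]
c7 [240.35184621 167.06176918]
c7 [242.18890413 160.85354458]
c7 [237.79244809 157.58077307]
s7 [299.62067963 186.68620589]
s7 [295.44389766 188.07470907]
s7 [292.09850806 177.72230274]
s7 [300.13480596 180.09896664]
```

View pics/d.png

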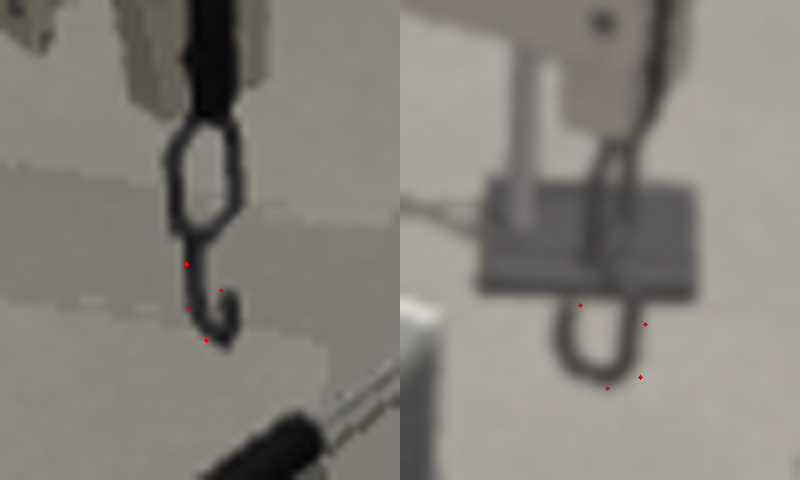

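Run:
```python
from h import *
a,b=load("c7"),load("s7")
A=lambda u,v:(215+u/8-.5,125+v/8-.5);B=lambda u,v:(270+(u-400)/8-.5,140+v/8-.5)
for n,p,q in (("bottom mid wire",A(218,340),B(597,378)),("tip top",A(228,290),B(568,303)),("shank@tip lvl",A(195,270),B(632,320)),("loop bottom",A(200,235),B(620,245))):
    print(n,tri(a,p,b,q))
for n,im in (("c7",a),("s7",b)):
    W=pts(im);m=(np.hypot(W[...,0]-.4437,W[...,1]-.0509)<.03)&(W[...,2]<.25)&(W[...,2]>.12)&(im["img"].max(2)<95)
    P=W[m]-[.4437,.0509,0];x=np.array([np.cos(np.radians(-6.8)),np.sin(np.radians(-6.8))])
    L=P[:,:2]@x;Y=P[:,:2]@[-x[1],x[0]]
    for lo in np.arange(.155,.24,.01):
        k=(P[:,2]>lo)&(P[:,2]<=lo+.01)
        if k.sum(): print(n,round(lo,3),k.sum(),np.round([L[k].min(),L[k].max(),np.median(Y[k]),P[k,2].min()],4))
```

```text
bottom mid wire (array([0.44817889, 0.05133422, 0.16501264]), np.float64(0.0019712339988207737))
tip top (array([0.45795978, 0.05057651, 0.19142737]), np.float64(0.0013038262533196922))
shank@tip lvl (array([0.43748052, 0.05182229, 0.19049591]), np.float64(0.000667948427744447))
loop bottom (array([0.44558014, 0.04659322, 0.21258368]), np.float64(0.0031370920432342783))
c7 0.155 1 [ 0.0038  0.0038 -0.0003  0.1647]
c7 0.165 17 [-0.0091  0.0166 -0.0003  0.168 ]
c7 0.175 12 [-0.0102  0.0177  0.0011  0.1759]
c7 0.185 12 [-0.0109  0.0172  0.0006  0.1851]
c7 0.195 5 [-0.0083 -0.0019 -0.0019  0.1961]
c7 0.205 10 [-1.40e-03  6.50e-03 -1.00e-04  2.05e-01]
c7 0.215 17 [0.0012 0.0069 0.0096 0.2151]
c7 0.225 14 [-2.000e-04  6.100e-03 -1.000e-02  2.253e-01]
c7 0.235 11 [0.     0.0049 0.011  0.2352]
s7 0.165 14 [-0.0045  0.0148  0.0014  0.1652]
s7 0.175 8 [-0.0078  0.0165  0.0014  0.1762]
s7 0.185 5 [-0.0085 -0.0048  0.0014  0.1852]
s7 0.195 13 [-0.0096 -0.0012  0.0002  0.1959]
s7 0.205 16 [-0.0047  0.0057 -0.001   0.2051]
s7 0.215 21 [ 1.000e-04  6.400e-03 -9.300e-03  2.155e-01]
s7 0.225 17 [-0.0005  0.0055  0.0124  0.2254]
s7 0.235 13 [-2.00e-04  5.80e-03  1.37e-02  2.36e-01]
```

Triangulation puts the crook tip 14 mm and the shank -6 mm from the TCP along lifter x. The crook centre is therefore at +4 mm, with its lowest point at z 0.162. The bar is at (0.525,0.042,0.081). I'll lower in front of the bar and then go under it.

>>> step_arm(
  commands=[
    [[0,0,20],0],
    [[0,0,30],0],
    [[0,0,30],0],
    [[0,0,26],0],
    [[0,0,14],0],
    [[0,0,6],0],
    [[-10,0,0],0],
    [[-16,0,0],0],
    [[-14,0,0],0],
    [[-8,0,0],0],
    [[0,0,0],0],
    [[0,0,0],0],
  ],
)

```text
time_s: 16.23
tcp_pos: [0.4912, 0.0447, 0.1004]
eef_rot: [-180.0, -0.0, 173.1]
contact_force: [-0.7, 1.5, -1.0]
gripper_width: 0.0142
```

```bash
cat > d.py <<'E'
from w import *
import sys
k=sys.argv[1]
s,a=shot("scene","c"+k);print(s["time_s"],s["tcp_pos"],s["eef_rot"],s["gripper_width"],s["contact_force"])
_,b=shot("side","s"+k)
t=s["tcp_pos"];o=[]
for im,sz in ((a,50),(b,50)):
    p=proj(im,t+[0,0,-.03]);x0,y0=int(p[0])-sz//2,int(p[1])-sz//2;print(x0,y0)
    o.append(cv2.resize(im["img"][y0:y0+sz,x0:x0+sz,::-1],None,fx=8,fy=8,interpolation=cv2.INTER_CUBIC))
cv2.imwrite(f"pics/e{k}.png",np.hstack(o))
E
python3 d.py 8
```

```text
16.225 [0.49119299 0.04474414 0.10040641] [-1.79989160e+02 -2.99475022e-02  1.73090025e+02] 0.01417556018840099 [-0.70375483  1.48281378 -1.02873223]
225 174
252 185
```

View pics/e8.png

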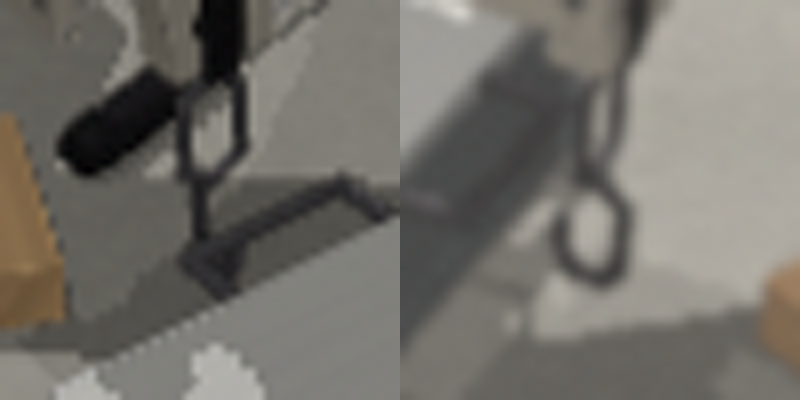

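>>> step_arm(
  commands=[
    [[-8,0,0],0],
    [[-10,1,0],0],
    [[-8,0,0],0],
    [[-4,0,0],0],
    [[0,0,0],0],
    [[0,0,0],0],
  ],
)

```text
time_s: 17.08
tcp_pos: [0.5195, 0.0421, 0.0997]
eef_rot: [-180.0, -0.3, 173.1]
contact_force: [-6.7, 3.7, 2.7]
gripper_width: 0.0139
```

```bash
python3 d.py 9
```

```text
17.075 [0.51954394 0.0421497  0.09971537] [-179.95234286   -0.25201882  173.05575434] 0.013936422304024632 [-6.68589673  3.6761287   2.7200577 ]
231 178
242 183
```

View pics/e9.png

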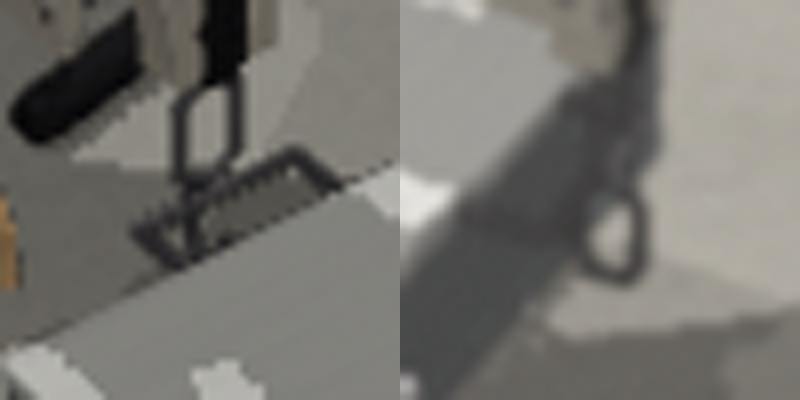

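A 6.7 N touch: the wire's bend just under the loop is meeting the bar because I am low. I'll ease back slightly while rising and read the force.

>>> step_arm(
  commands=[
    [[1.5,0,-2],0],
    [[0.5,0,-3],0],
    [[0,0,-3],0],
    [[0,0,0],0],
  ],
)

```text
time_s: 17.68
tcp_pos: [0.52, 0.0426, 0.109]
eef_rot: [180.0, 0.1, 173.1]
contact_force: [0.6, -0.3, -0.7]
gripper_width: 0.014
```

```bash
python3 d.py 10
```

```text
17.675 [0.52004974 0.04260488 0.10899503] [1.79977663e+02 5.51367773e-02 1.73104136e+02] 0.013982233495867488 [ 0.63602955 -0.2535883  -0.68723598]
231 176
242 180
```

View pics/e10.png

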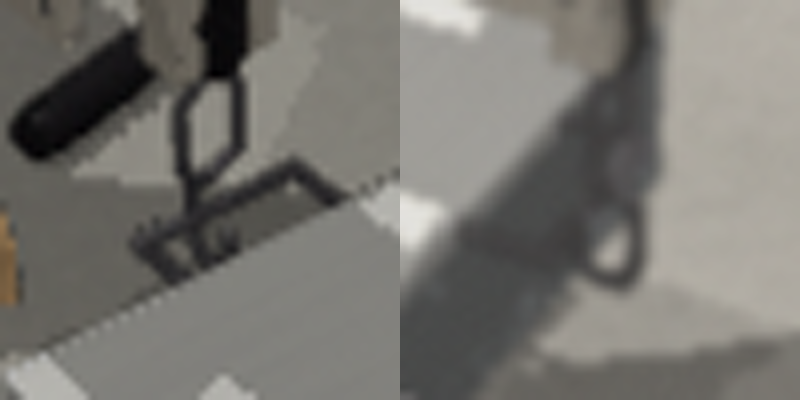

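>>> step_arm(
  commands=[
    [[0,0,-4],0],
    [[0,0,-5],0],
    [[0,0,-5],0],
    [[0,0,-2],0],
    [[0,0,0],0],
    [[0,0,0],0],
  ],
)

```text
time_s: 18.52
tcp_pos: [0.5204, 0.0428, 0.125]
eef_rot: [180.0, 0.1, 173.1]
contact_force: [3.7, 0.3, -0.6]
gripper_width: 0.0137
```

```bash
python3 d.py 11
```

```text
18.525 [0.52037189 0.04284808 0.12499118] [1.79961277e+02 9.55176631e-02 1.73124052e+02] 0.013699830298670166 [ 3.72235627  0.25295879 -0.57204536]
231 172
242 175
```

View pics/e11.png

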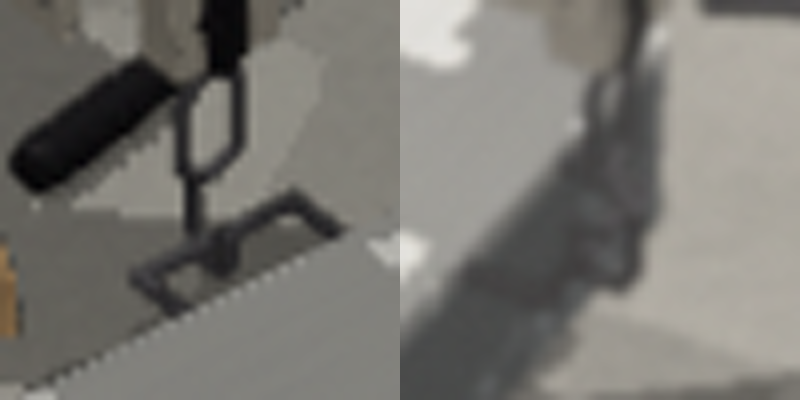

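The tip is up behind the bar (left picture at 225,245) with the shank in front of it. Now I'll seat it and raise the first 10 degrees along the arc.

>>> step_arm(
  commands=[
    [[-2,0,-3],0],
    [[0,0,-3],0],
    [[0,0,-3],0],
    [[0,0,0],0],
    [[-0.5,0,-10],0],
    [[-1,0,-10],0],
    [[-1.3,0,-10],0],
    [[-1.8,0,-10],0],
    [[0,0,0],0],
    [[0,0,0],0],
  ],
)

```text
time_s: 19.88
tcp_pos: [0.5266, 0.042, 0.1736]
eef_rot: [180.0, 0.1, 173.1]
contact_force: [4.6, 0.2, -5.1]
gripper_width: 0.0138
```

```bash
python3 d.py 12
python3 - <<'E'
from h import *
for n in("c12","s12"):
    c=load(n);W=pts(c);g=c["img"].min(2)
    x=np.array([.9928,-.1195]);H=np.array([.7555,.0141])
    d=W[...,:2]-H;L=-(d@x);Y=d@np.array([.1195,.9928])
    m=(L>.02)&(L<.21)&(abs(Y)<.10)&(W[...,2]>.08)&(W[...,2]<.30)&(g>90)
    P=np.c_[L[m],W[...,2][m]];
    a=np.polyfit(P[:,0],P[:,1],1)
    for _ in range(5):
        k=abs(P[:,1]-np.polyval(a,P[:,0]))<.006;a=np.polyfit(P[k,0],P[k,1],1)
    print(n,k.sum(),len(k),a,np.degrees(np.arctan(a[0])))
E
```

```text
19.875 [0.52657806 0.04195128 0.17360103] [1.79967556e+02 6.20559841e-02 1.73110906e+02] 0.013808954646267673 [ 4.59331332  0.16579865 -5.12346141]
232 160
240 160
c12 3615 3643 [0.17169683 0.08780886] 9.742509158574828
s12 2292 2381 [0.16530327 0.08884584] 9.386299911503286
```

View pics/c12.png

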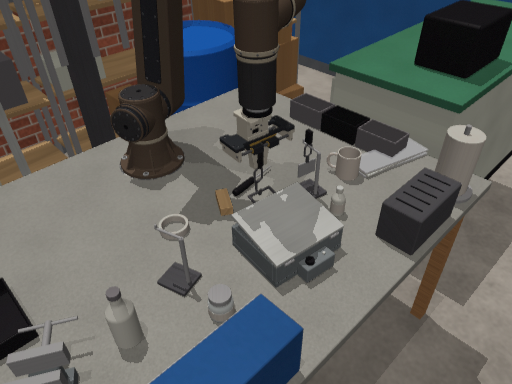

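The lid is at 9.6° and rising with the crook. I'll add a little forward shift to relieve the tip, raise the grip force and go to 30°.

>>> step_arm(
  commands=[
    [[-3,0,0],0],
    [[-2.2,0,-9.8],0],
    [[-2.6,0,-9.8],0],
    [[-3.1,0,-9.7],0],
    [[-3.5,0,-9.5],0],
    [[-3.9,0,-9.3],0],
    [[-4.3,0,-9.2],0],
    [[-4.8,0,-9],0],
    [[-5.1,0,-8.7],0],
    [[0,0,0],0],
    [[0,0,0],0],
  ],
  grip_force=58,
)

```text
time_s: 21.35
tcp_pos: [0.5588, 0.038, 0.2483]
eef_rot: [180.0, 0.0, 173.1]
contact_force: [1.7, -1.0, -6.2]
gripper_width: 0.0138
```

```bash
cat > lid.py <<'E'
from h import *
import sys
def lid(k):
  for n in("c"+k,"s"+k):
    c=load(n);W=pts(c);g=c["img"].min(2)
    x=np.array([.9928,-.1195]);H=np.array([.7555,.0141])
    d=W[...,:2]-H;L=-(d@x);Y=d@np.array([.1195,.9928])
    m=(L>.0)&(L<.2)&(abs(Y)<.11)&(W[...,2]>.08)&(W[...,2]<.30)&(g>60)
    P=np.c_[L[m],W[...,2][m]]
    best=0
    rng=np.random.default_rng(0)
    for _ in range(500):
        i,j=rng.choice(len(P),2,False)
        if abs(P[i,0]-P[j,0])<.03: continue
        b=(P[i,1]-P[j,1])/(P[i,0]-P[j,0]);k2=abs(P[:,1]-P[i,1]-b*(P[:,0]-P[i,0]))<.005*np.hypot(1,b)
        if k2.sum()>best: best=k2.sum();K2=k2
    a=np.polyfit(P[K2,0],P[K2,1],1); 
    print(n,best,len(P),a,"deg",np.degrees(np.arctan(a[0])), "L",P[K2,0].min(),P[K2,0].max(),"zmax",P[K2,1].max())
lid(sys.argv[1])
E
python3 d.py 13;python3 lid.py 13
```

```text
21.35 [0.55881346 0.03799095 0.24830598] [1.79977728e+02 4.23054859e-02 1.73098944e+02] 0.01378154188740155 [ 1.66286629 -0.96921831 -6.23246726]
239 144
230 132
c13 5202 5291 [0.56649065 0.08841182] deg 29.531148149754465 L 8.595452106659844e-06 0.1999085337887577 zmax 0.20207559575210776
s13 1550 1665 [0.54808847 0.09084271] deg 28.72663942274092 L 0.00011523418070403653 0.19974750591978785 zmax 0.20176678474834575
```

View pics/e13.png

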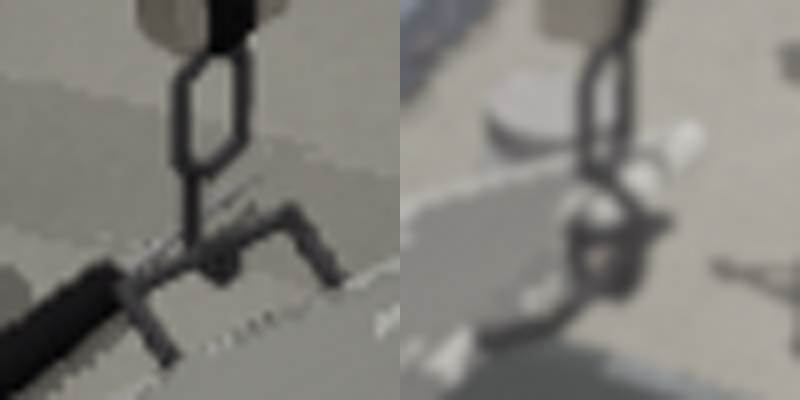

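View pics/s13.png

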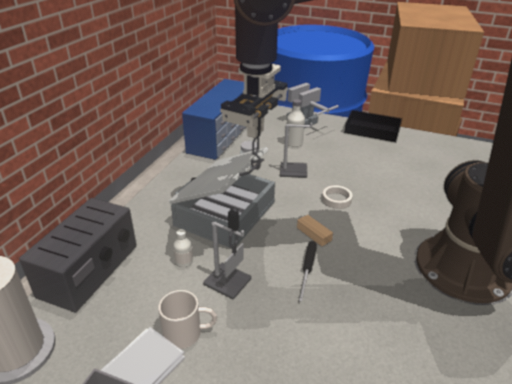

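The lid is at about 29° with the bar seated and small side force. Going on to 50°.

>>> step_arm(
  commands=[
    [[-4,0,-6],0],
    [[-5.7,0,-8.4],0],
    [[-6,0,-8.2],0],
    [[-6.3,0,-8],0],
    [[-6.6,0,-7.7],0],
    [[-6.9,0,-7.3],0],
    [[-7.2,0,-7],0],
    [[-7.5,0,-6.7],0],
    [[-5,0,-4.2],0],
    [[0,0,0],0],
    [[0,0,0],0],
    [[0,0,0],0],
  ],
)

```text
time_s: 22.95
tcp_pos: [0.6131, 0.0313, 0.3117]
eef_rot: [180.0, -0.0, 173.1]
contact_force: [0.9, -1.0, -8.0]
gripper_width: 0.0136
```

```bash
python3 d.py 14;python3 lid.py 14
```

```text
22.95 [0.61307013 0.03127455 0.31171535] [ 1.79999136e+02 -3.67187558e-03  1.73106983e+02] 0.013594625825360002 [ 0.89914006 -0.95577485 -8.03471223]
253 133
211 105
c14 5322 5380 [1.21430944 0.0915682 ] deg 50.528089510810005 L 2.6007027199881674e-06 0.14652260513835275 zmax 0.2661152392587076
s14 443 533 [1.28928954 0.07222841] deg 52.20209430438415 L 0.0036012098993893735 0.15958370142192327 zmax 0.28756220326295656
```

View pics/e14.png

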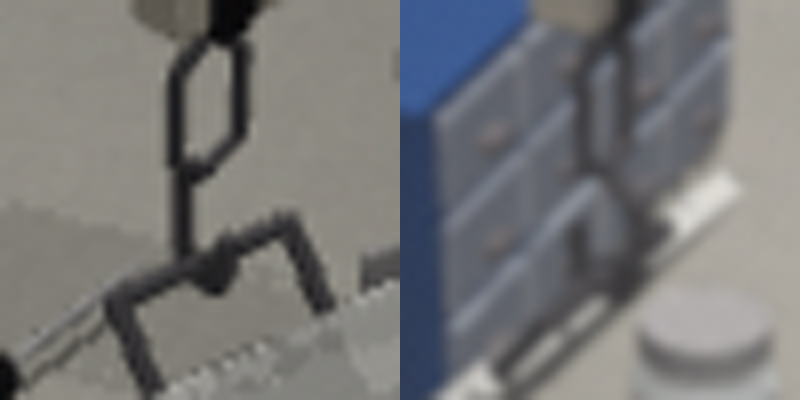

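View pics/s14.png

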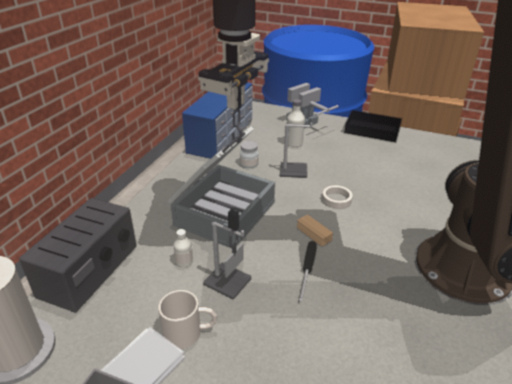

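View pics/c14.png

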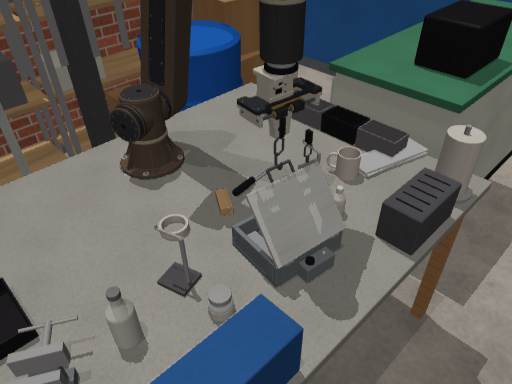

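The lid is at 50.5° by the scene fit and about 51° from the crook height. The side view sees the lid almost edge-on, so its 52.2° is weaker evidence. I'll hold briefly to check it is still.

>>> step_arm(
  commands=[
    [[0,0,0],0],
    [[0,0,0],0],
    [[0,0,0],0],
    [[0,0,0],0],
    [[0,0,0],0],
    [[0,0,0],0],
    [[0,0,0],0],
    [[0,0,0],0],
  ],
)

```text
time_s: 24.05
tcp_pos: [0.6132, 0.0313, 0.312]
eef_rot: [180.0, 0.0, 173.1]
contact_force: [3.9, -0.1, -8.1]
gripper_width: 0.0138
```

```bash
python3 d.py 15;python3 lid.py 15; python3 -c "
from plant import close_job
print(close_job())"
```

```text
24.05 [0.61315419 0.03125465 0.31201706] [1.79996961e+02 1.87264355e-03 1.73107947e+02] 0.01382421365793762 [ 3.90021281 -0.13582205 -8.13812904]
253 133
211 105
c15 5330 5368 [1.21737771 0.09151402] deg 50.599025456249095 L 1.8565028051968127e-05 0.14746829094880082 zmax 0.26536325303094355
s15 444 535 [1.29196306 0.07216414] deg 52.25955773215264 L 0.004514246279402802 0.15819706316450724 zmax 0.2854316430229671
the job is handed in; nothing more can be done
None
```

The lifter is off its hook, its crook holds the lid bar, and the lid is being held open at about 50.6°. I handed the job in at about 24 s with the lifter still in the gripper at 58 N.

**Last checks:**
- **Angle:** the scene camera gave 50.5° and then 50.6° about a second later, so the lid was still. The side camera gave 52.2°, but it sees the lid almost edge-on and is less reliable. Both are within 50 ± 6.
- **Hold:** the gripper opening stayed at 13.8 mm on the 14 mm block, so the lifter did not slip. The load was about 8 N.
- **Surroundings:** the scraper and the other bench items looked unmoved in the final pictures. I saw no contact between the arm or gripper and the box.

**What went wrong on the way:**
- **First grasp missed:** the fingers closed just above the lifter's block. The real fingertips sit about 41 mm behind the reported TCP, and both the side and wrist views showed this. I corrected for it and the second grasp held.
- **Light touch on the bar:** on the way under the bar, the lifter's wire touched it with about 7 to 8 N. I backed off and raised it a little before hooking on.

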